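# Index the watch fixture, release its ball latch and hold the clamp bar up

## Robot

A 6-joint arm with a two-finger parallel gripper is mounted at the origin on the work surface. World frame = base frame: x ahead of the robot, y to its left, z up, the work surface at z = 0. Lengths are in m, angles in degrees, forces in N, time in s.
With the tool pointing down it reaches from about 0.425 to 0.95 m from the base axis. Payload 3.5 kg.
Tool frame: the origin (TCP) lies on the centre line of the jaws, within the pads' length; the fingertips stand 14 mm ahead of it and the grasp point (between the pads) lies 5 mm behind it (r.tcp_to_tips is the distance from the TCP to the fingertips, in m); z points along the fingers, y is the line along which they close (so a half turn about z gives the same grasp; the last joint's range is limited). The gripper opens to 85 mm and grips with 20 to 120 N. Pads are 22 mm wide; open, the fingers measure 114 mm over their backs; the gripper's body (76 mm by 85 mm) begins 54 mm behind the grasp point. The pads swing forward as they close: fully open they stand 13 mm farther back than shut.
Start: joints at [57.124, 16.404, 90.338, -0, 73.258, -8.594], TCP at [0.278, 0.615, 0.245] pointing down, gripper open.
Joint ranges: [-158.93, 158.93], [-51.34, 127.21], [12.03, 142.37], [-87.48, 267.48], [13.55, 161.25], [-162.69, 162.69]. Speed limits (degrees/s): [159.86, 159.86, 180, 180, 180, 180].

## Interface

Orientations are given as a 3x3 rotation matrix whose columns are the frame's x, y, z axes.
In Python, from station import r, vision, job_done gives the robot as it stands.
- The arm moves only by the tool step_arm, never from a script. Its arguments are lists of equal length, an entry for each row: "grip": the opening, from 0 (shut) to 1 (fully open); "dp": the shift along the tool's x, y, z in m, a list of three; "delta_rot": the turn, a rotation vector about the tool's x, y, z in degrees, a list of three. A call has 1 to 5 rows; each row is the pose to reach, as a shift and turn from the pose commanded when the call began, along the tool's axes at that moment; what a row does not reach only later rows make up. A row lasts 1/8 s, in which the tool goes at most 62.5 mm and 10.7 degrees, less where a joint would pass 70% of its speed; a pose out of reach is approached as far as the arm can. A call with a gripper value outside its range is refused whole. The fingers move at their own pace and stop on an object; "grip_force" is the grip in N (left out, the last holds). Time passes only in rows, so rows that repeat a pose let the fingers close. It gives the time, the measured TCP pose, the force, the opening and the grip force at its end, in the units of the state.
- r.read_state(): the state, without advancing time (a new reading comes with each control period).
- vision.camera(name): name is "side" or "top" or "wrist"; returns the picture (400x640x3 uint8, red, green, blue); there is no depth.
- vision.camera_info(name): a dict with "fx", "fy", "cx", "cy" (pixels), "R" (3x3) and "t" (3): a world point X has camera coordinates R X + t. Camera axes: x right, y down, z forward; pixel columns grow to the right and rows downward; lengths in m; the calibration is good to about 2 mm. The wrist camera is an equidistant fisheye: a pixel r from the principal point sees the ray r / f radians off the axis. A picture is of the moment at which its call begins: read the wrist's pose just before it. camera_info takes no time and is no camera call; for the wrist camera it gives the pose at the moment of the call.
- job_done(): hands the job in; it is judged then, once.
The state is a dict: "time": time; "qpos": joint angles; "qd": joint speeds; "effort": joint torques, N m; "ee_pos": TCP position; "tcp_rot": TCP orientation; "contact_force": force on the tool from outside, world axes, zero at the start; "torque": the same for the moment, N m; "gripper_width": opening from 0.0 (shut) to 1.0 (fully open); "grip_force": force on a finger pad.
Only numpy, scipy, OpenCV 4.12 (cv2) and the standard library are available. Lean on these libraries where they do the work, as an engineer would, in place of code of your own. Each camera call takes 0.05 s, during which the arm holds its last target. There are 200 camera calls.

## Task

On the watchmaker's bench, first turn the aluminium turntable of the setting fixture 60 degrees counter-clockwise (seen from above) by its upright black index post, until it drops into its second notch. Then pull the clamp bar's spring latch sideways, away from the bar, so that its tooth lets go of the ball, and raise the bar off the ball to about 25 degrees, so that the watch case underneath could be taken out. Finish while holding the bar raised there with the turntable still in that notch, and leave everything else on the bench where it is.

Things in the scene. Friction and masses are not known exactly. Their poses are not given: they have to be found in the camera images.
- turntable (a joint): Turn of the turntable (rad): 0 = first notch (start), 1.047 (60 degrees) = second notch; grows counter-clockwise seen from above; stops 0.02 beyond each notch. A spring plunger beside the disc resists leaving the first notch (about 10 N at the index post) and again 0.13 to 0.06 rad before the second, then draws the disc in; in between it turns easily.
- turn_axis (a point): Centre of the top face of the turntable, an aluminium disc 240 mm across, its top 45 mm above the bench, on a square dark steel base 270 mm wide. x axis = the way the clamp bar points, from hinge to ball; y axis = from the centre towards the index post; z up; turns with the turntable.
- index_post (a point): Centre of the top end of the index post: an upright round black handle 16 mm in diameter standing on the turntable 100 mm from its axis, its top 48 mm above the disc; the black grip is the upper 36 mm. It turns with the disc and is round, so it may turn within a grasp.
- clamp_hinge (a joint): Angle of the clamp bar (rad): 0 = lying level, its coupler on the ball; grows as the ball end rises, up to 1.2. No spring: it falls back when let go (about 2.5 N lifts it at the coupler). With the latch shut the tooth under the ball stops it below 0.04.
- hinge_pin (a point): Middle of the clamp bar's horizontal hinge pin, 85 mm from the turntable's axis and 47 mm above the disc, between two aluminium lugs 52 mm wide overall and 58 mm high. x axis along the bar towards the ball (it rises with the bar), y axis along the pin, towards the latch side.
- clamp_bar: The steel clamp bar with its coupler and latch, about 0.45 kg. Origin at the hinge pin's middle, x along the bar towards the ball, y towards the latch side. Bar 24 mm wide, 12 mm thick, over the watch case; at its free end the coupler, a dark steel block (x 145 to 195, y -20 to 20, z -12 to 16 mm) that sits over the ball.
- coupler_top (a point): Centre of the coupler block's top face, 170 mm along the bar from the hinge pin and 16 mm above it, right above the ball when the bar is down.
- latch (a joint): Slide of the latch (m): 0 = shut, tooth under the ball; grows as it is pulled away from the bar along the clamp bar's +y axis, to a stop at 0.015. The tooth is free of the ball from 0.0075. Its spring pushes it shut with 3 N at 0 and 6.8 N at 0.015.
- latch_tab (a point): Centre of the top of the latch's upright black tab, which moves with the latch: 12 mm thick across the bar (its y), 22 mm wide along the bar, 40 mm high. Shut, it stands 36 mm beside the middle of the coupler on the bar's +y side, and its top is 41 mm above the coupler's top. The tab can only slide on the bar: lifting the tab lifts the bar.
- loupe: bystander: black eye loupe, 32 mm wide, 30 mm high, origin under its centre
- ring_tray: bystander: small wooden tray with four compartments, 90 x 70 x 22 mm, origin under its centre
- oil_cup: bystander: white ceramic cup 40 mm wide, 25 mm high, origin under its centre
- brass_weight: bystander: brass cylinder 32 mm wide, 30 mm high, origin under its centre
- driver: bystander: screwdriver 150 mm long lying on the bench
- hammer: bystander: small hammer 200 mm long lying on the bench
- solvent: bystander: closed amber bottle 56 mm wide, 110 mm high, origin under its centre

How it is judged:
By the outcome, as a careful person would: the job done as asked, in the order asked, and still so for the second after the job is handed in, while the arm keeps its last pose, push and grip.
It also fails if it takes over 50 s, if anything falls off the work surface, if the arm or the gripper's body presses on something with over 40 N, if the wrist force passes 120 N, or if a joint passes its speed limit or range.

## Working session

There is one attempt and no reset: what is moved stays moved. The work goes in short steps, Python scripts to look and compute and a tool call to move; the robot and the scene stay as the last step left them, time stands still between calls to the robot, and variables do not carry over. Pictures are saved under pics/ and viewed, at most 10 in all, crops included, and the job is handed in when it is done.

Besides the shell and the picture viewer there is one more tool, called after ">>>" as name(argument=value, ...) on one line, values as JSON. step_arm: Moves the arm, as the interface text tells. Its arguments: {"type":"object","properties":{"grip":{"type":"array","items":{"type":"number"}},"dp":{"type":"array","items":{"type":"array","items":{"type":"number"}}},"delta_rot":{"type":"array","items":{"type":"array","items":{"type":"number"}}},"grip_force":{"type":"number"}},"required":["grip","dp","delta_rot"]}

```bash
mkdir -p pics; ls; python3 - <<'E'
from station import r, vision
import cv2,numpy as np
for n in("top","side"):
    im=vision.camera(n); cv2.imwrite(f"pics/{n}0.png",im[:,:,::-1])
    i=vision.camera_info(n); print(n,{k:np.round(v,3).tolist() for k,v in i.items()})
s=r.read_state(); print(s)
E
```

```text
pics
top {'fx': 416.602, 'fy': 416.602, 'cx': 322.419, 'cy': 194.108, 'R': [[0.015, -1.0, 0.005], [-0.983, -0.015, -0.183], [0.183, -0.002, -0.983]], 't': [0.003, 0.554, 1.191]}
side {'fx': 416.835, 'fy': 416.835, 'cx': 318.707, 'cy': 199.999, 'R': [[0.98, -0.197, 0.015], [-0.106, -0.592, -0.799], [0.166, 0.781, -0.602]], 't': [-0.567, 0.151, 1.27]}
{'time': 0.1, 'qpos': array([ 5.71246270e+01,  1.64484131e+01,  9.04138340e+01, -1.16396582e-04,
        7.32568639e+01, -8.59283404e+00]), 'qd': array([-0.09544359, -0.05438981, -0.2259994 , -0.16454723,  0.14004073,
        0.02862738]), 'effort': array([-3.90952209e-05, -4.07301950e+01, -2.93698579e+01, -1.69166751e-04,
        3.43052852e-03,  3.43386951e-06]), 'ee_pos': array([0.27723818, 0.61483165, 0.24409043]), 'tcp_rot': array([[-9.11528712e-01,  4.11234893e-01, -1.12680799e-03],
       [ 4.11236321e-01,  9.11527090e-01, -1.74700651e-03],
       [ 3.08685974e-04, -2.05583097e-03, -9.99997839e-01]]), 'contact_force': array([ 0.75260427,  0.17177164, -0.93529013]), 'torque': array([ 0.05037604, -0.00073052, -0.00615038]), 'grip_force': 0.0, 'gripper_width': 1.0003339154962139}
```

View pics/top0.png

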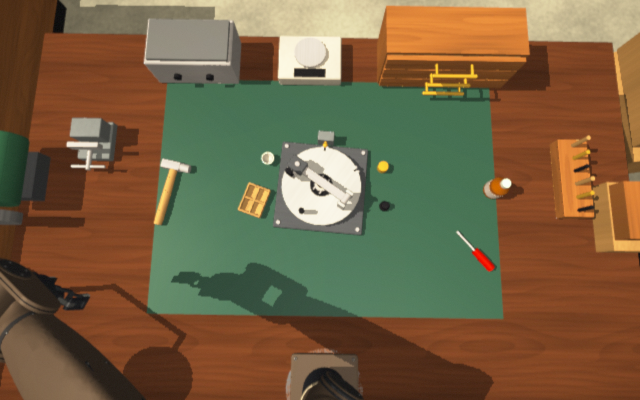

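View pics/side0.png

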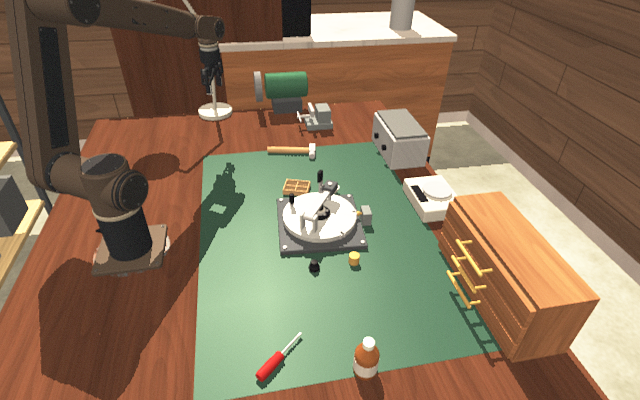

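The top view shows the turntable at about (321,187) and the bar running from (300,170) to (345,195). The side view shows black uprights at about (320,176) and (292,200). I'll zoom in to tell the two apart.

```bash
python3 - <<'E'
import cv2,numpy as np
a=cv2.imread("pics/top0.png")[130:245,260:385]; b=cv2.imread("pics/side0.png")[155:260,265:380]
f=lambda x:cv2.resize(x,(400,380),interpolation=cv2.INTER_CUBIC)
cv2.imwrite("pics/crop0.png",np.hstack([f(a),f(b)]))
E
```

```text
(no output)
```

View pics/crop0.png

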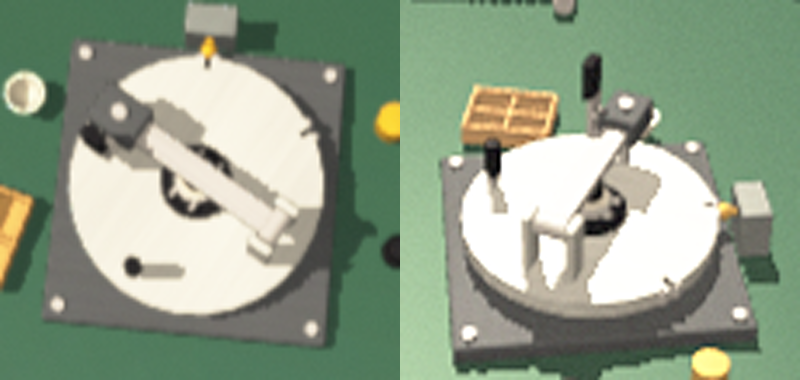

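The crop makes the layout clear. In the top view the coupler is at about (297,163), the latch tab beside it at about (290,172), the hinge lugs at about (344,200) and the index post at about (301,210). The plunger is at about (325,143), and the second notch lies about 60° clockwise from it.

```bash
cat > h.py <<'E'
from station import r, vision
import cv2,numpy as np
def ray(n,u,v,i=None):
    i=i or vision.camera_info(n); a,b=(u-i['cx'])/i['fx'],(v-i['cy'])/i['fy']
    R=np.array(i['R']);t=np.array(i['t'])
    if n=="wrist":
        th=np.hypot(a,b); k=np.sin(th)/th if th>1e-9 else 1; d=np.array([a*k,b*k,np.cos(th)])
    else: d=np.array([a,b,1.])
    d=R.T@d; return -R.T@t,d/np.linalg.norm(d)
def onz(n,u,v,z,i=None):
    c,d=ray(n,u,v,i); return c+d*(z-c[2])/d[2]
def proj(n,X,i=None):
    i=i or vision.camera_info(n); p=np.array(i['R'])@X+np.array(i['t'])
    if n=="wrist":
        th=np.arctan2(np.hypot(p[0],p[1]),p[2]); k=th/np.hypot(p[0],p[1]); return np.array([i['cx']+i['fx']*p[0]*k,i['cy']+i['fy']*p[1]*k])
    return np.array([i['cx']+i['fx']*p[0]/p[2],i['cy']+i['fy']*p[1]/p[2]])
E
python3 - <<'E'
from h import *
a=cv2.imread("pics/top0.png")
w=(a.min(2)>185).astype(np.uint8); w[:,:270]=0;w[:,375:]=0;w[:140]=0;w[240:]=0
n,l,st,ce=cv2.connectedComponentsWithStats(w); k=1+np.argmax(st[1:,4])
c=max(cv2.findContours((l==k).astype(np.uint8),0,1)[0],key=cv2.contourArea)
# ground points on disc plane, robust circle with radius .12
P=np.array([onz("top",*p[0],.045)[:2] for p in cv2.convexHull(c)])
from scipy.optimize import least_squares
f=least_squares(lambda q:np.hypot(*(P-q[:2]).T)-q[2],[*P.mean(0),.12],loss="soft_l1",f_scale=.002); print("centre,rad",f.x,len(P))
C=f.x[:2]
for nm,box in(("top",(292,202,310,220)),):
    im=cv2.imread(f"pics/{nm}0.png"); x0,y0,x1,y1=box; m=(im.max(2)[y0:y1,x0:x1]<70)
    print("\n".join("".join(".#"[q] for q in rr) for rr in m)); yy,xx=np.nonzero(m); u,v=xx.mean()+x0,yy.mean()+y0
    p=onz("top",u,v,.085);print(u,v,p,np.hypot(*(p[:2]-C)),np.degrees(np.arctan2(*(p[:2]-C)[::-1])))
cp=onz("top",297.5,163.5,.108);print("coupler",cp,np.hypot(*(cp[:2]-C)))
hp=onz("top",344,200,.1);print("hinge",hp,np.hypot(*(hp[:2]-C)))
d=cp-hp;print("bar ang",np.degrees(np.arctan2(d[1],d[0])))
E
```

```text
centre,rad [0.58259584 0.01618368 0.11854697] 36Traceback (most recent call last):
  File "<stdin>", line 13, in <module>
  File "<stdin>", line 13, in <genexpr>
  File "<stdin>", line 13, in <genexpr>
TypeError: string indices must be integers, not 'numpy.bool'
```

```bash
python3 - <<'E'
from h import *
C=np.array([.5826,.0162])
im=cv2.imread("pics/top0.png"); x0,y0,x1,y1=294,203,312,218; print(im.max(2)[y0:y1,x0:x1])
m=(im.max(2)[y0:y1,x0:x1]<90); yy,xx=np.nonzero(m); u,v=xx.mean()+x0,yy.mean()+y0
p=onz("top",u,v,.085);print(m.sum(),u,v,p,np.hypot(*(p[:2]-C)),np.degrees(np.arctan2(*(p[:2]-C)[::-1])))
im=cv2.imread("pics/side0.png"); x0,y0,x1,y1=285,190,300,212; m=im.max(2)[y0:y1,x0:x1]<90; yy,xx=np.nonzero(m); print("side post px",xx.mean()+x0,yy.min()+y0,yy.max()+y0, "pred top", proj("side",np.array([p[0],p[1],.093])))
cp=onz("top",297.5,163.5,.108);print("coupler",cp,np.hypot(*(cp[:2]-C)))
hp=onz("top",344,200,.1);print("hinge",hp,np.hypot(*(hp[:2]-C)))
d=cp-hp;print("bar ang",np.degrees(np.arctan2(d[1],d[0])))
E
```

```text
[[246 247 247 247 247 247 247 248 249 248 248 248 249 248 248 248 248 248]
 [247 247 248 248 247 247 247 248 249 248 249 249 248 248 248 247 248 248]
 [247 248 248 248 247 247 247 248 248 248 249 249 248 248 248 248 248 249]
 [247 248 248 247 246 246 241 241 246 248 249 248 248 248 248 248 248 248]
 [248 248 248 247 245 230 191 188 220 234 247 248 248 248 248 248 248 248]
 [248 248 247 246 236 155  86  76 102 168 243 247 247 247 247 248 248 247]
 [248 248 247 246 211  92  46  44  51 112 220 231 231 232 232 233 232 231]
 [248 248 248 246 196  81  48  47  45  67 137 174 178 180 178 179 177 179]
 [248 248 249 247 225  99  49  47  45  58 119 165 169 170 169 167 168 168]
 [248 249 250 249 242 141  67  50  53  91 146 167 170 169 170 168 169 169]
 [244 249 249 249 246 214 153 120 131 185 176 175 176 174 174 175 176 175]
 [222 244 248 249 249 244 230 217 222 241 227 222 222 221 222 222 221 221]
 [154 220 243 249 248 248 247 247 247 248 248 247 247 247 247 246 246 247]
 [119 149 215 242 247 248 248 249 249 249 249 249 249 249 249 248 248 249]
 [113 116 143 205 234 245 248 249 249 249 249 248 248 249 248 248 249 249]]
17 301.05882352941177 210.1764705882353 [0.49956295 0.07203011 0.085     ] 0.10006074921060634 146.08501492713265
side post px 290.72549019607845 194 203 pred top [290.91994461 194.21853342]
coupler [0.63179791 0.08443985 0.108     ] 0.08412557230190243
hinge [ 0.5286155  -0.05053136  0.1       ] 0.08583356401794061
bar ang 52.60291017510582
```

The measurements agree: disc radius 0.1185 m, post 0.100 m from the axis at 146°, hinge and coupler each about 0.085 m out, and the side view matches the projected post top within a pixel. Next I'll move above the post.

>>> step_arm(grip=[0.7,0.7,0.7,0.7,0.7], dp=[[-0.04,-0.04,0],[-0.09,-0.085,0],[-0.13,-0.125,0],[-0.175,-0.165,0],[-0.21,-0.2,0]], delta_rot=[[0,0,-9],[0,0,-9],[0,0,-9],[0,0,-9],[0,0,-9]], grip_force=60)

```text
time: 0.72
ee_pos: [0.3871, 0.3445, 0.2449]
tcp_rot: [[-0.964, 0.264, -0.0], [0.264, 0.964, -0.001], [0.0, -0.001, -1.0]]
contact_force: [1.2, 0.3, 0.6]
gripper_width: 0.696
grip_force: 0.0
```

```bash
cat > go.py <<'E'
import sys;from h import *
s=r.read_state(); R=s['tcp_rot']; p=s['ee_pos']
print("t",s['time'],"p",p.round(4),"yawy",np.degrees(np.arctan2(R[1,1],R[0,1])).round(2),"z",R[:,2].round(4),"q",s['qpos'].round(1),"F",s['contact_force'].round(1),s['gripper_width'],s['grip_force'])
if len(sys.argv)>3: print("dp",(R.T@(np.array([float(x) for x in sys.argv[1:4]])-p)).round(4))
E
python3 go.py .4996 .072 .19
```

```text
t 0.725 p [0.3871 0.3445 0.2449] yawy 74.68 z [-4.e-04 -5.e-04 -1.e+00] q [ 30.4  -3.6 112.2  -0.   71.4 -44.2] F [1.2 0.3 0.6] 0.6962992558401546 0.0
dp [-0.1805 -0.233   0.055 ]
```

>>> step_arm(grip=[0.7,0.7,0.7,0.7,0.7], dp=[[-0.04,-0.045,0],[-0.08,-0.095,0.01],[-0.12,-0.145,0.02],[-0.155,-0.195,0.03],[-0.175,-0.22,0.04]], delta_rot=[[0,0,0],[0,0,0],[0,0,0],[0,0,0],[0,0,0]])

```text
time: 1.35
ee_pos: [0.4979, 0.0857, 0.2048]
tcp_rot: [[-0.964, 0.266, -0.0], [0.266, 0.964, -0.0], [0.0, -0.0, -1.0]]
contact_force: [0.8, -0.6, 0.0]
gripper_width: 0.698
grip_force: 0.0
```

```bash
python3 - <<'E'
from h import *
print(np.round(proj("wrist",np.array([.4996,.072,.093])),1)); i=vision.camera_info("wrist");print(i)
C=np.array([.5826,.0162]);
im=vision.camera("wrist"); cv2.imwrite("pics/w1.png",im[:,:,::-1])
E
python3 go.py .4996 .072 .07
```

```text
[302.3 204.7]
{'fx': 309.70691628693146, 'fy': 309.70691628693146, 'cx': 318.58155881447516, 'cy': 196.78160644572063, 'R': array([[ 2.65488439e-01,  9.64113980e-01,  3.51290809e-04],
       [ 9.11515747e-01, -2.51123115e-01,  3.25693450e-01],
       [ 3.14093826e-01, -8.61476386e-02, -9.45475358e-01]]), 't': array([-0.21551651, -0.46106109,  0.19301078])}
t 1.4 p [0.4985 0.0831 0.2032] yawy 74.48 z [-0.0016 -0.0027 -1.    ] q [ -2.   -2.9 116.1  -0.2  66.9 -76.4] F [ 1.1 -1.6 -0.9] 0.695944989954952 0.0
dp [-0.0042 -0.01    0.1332]
```

View pics/w1.png

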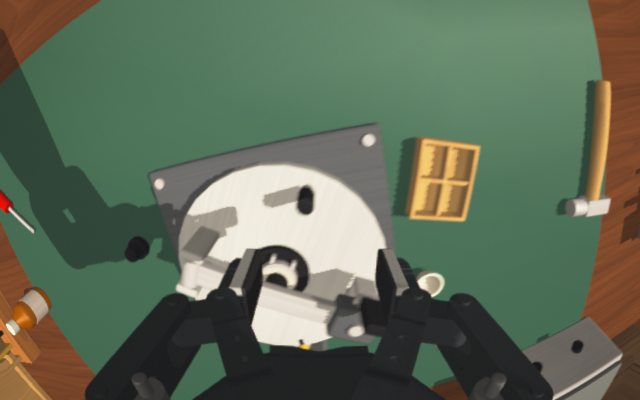

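The wrist view shows the post as a black blob at (306,200), close to the predicted top at (302,205), and nothing stands near it. Descending over it.

>>> step_arm(grip=[0.6,0.6,0.6,0.6], dp=[[-0.004,-0.012,0.025],[-0.004,-0.012,0.06],[-0.004,-0.012,0.1],[-0.004,-0.012,0.1]], delta_rot=[[0,0,0],[0,0,0],[0,0,0],[0,0,0]])

```text
time: 1.9
ee_pos: [0.495, 0.0759, 0.1017]
tcp_rot: [[-0.965, 0.264, -0.009], [0.264, 0.965, 0.0], [0.009, -0.002, -1.0]]
contact_force: [-0.5, 0.0, 0.5]
gripper_width: 0.601
grip_force: 0.0
```

```bash
python3 go.py .4996 .072 .07
```

```text
t 1.9 p [0.495  0.0759 0.1017] yawy 74.72 z [-9.e-03  5.e-04 -1.e+00] q [ -2.9   4.6 120.4   0.   55.6 -77.6] F [-0.5  0.   0.5] 0.6009488129685112 0.0
dp [-0.0058 -0.0025  0.0317]
```

>>> step_arm(grip=[0.6,0.6,0.6], dp=[[-0.002,-0.002,0.02],[-0.002,-0.002,0.03],[-0.002,-0.002,0.03]], delta_rot=[[0,0,0],[0,0,0],[0,0,0]])

```text
time: 2.28
ee_pos: [0.4996, 0.0734, 0.0757]
tcp_rot: [[-0.965, 0.263, -0.0], [0.263, 0.965, 0.0], [0.0, -0.0, -1.0]]
contact_force: [0.3, 1.1, 0.0]
gripper_width: 0.592
grip_force: 0.0
```

```bash
python3 go.py .4996 .072 .07
```

```text
t 2.275 p [0.4996 0.0734 0.0757] yawy 74.73 z [-3.e-04  1.e-04 -1.e+00] q [ -3.2   7.3 120.7   0.   52.  -77.9] F [0.3 1.1 0. ] 0.5919925364626178 0.0
dp [-0.0003 -0.0013  0.0057]
```

>>> step_arm(grip=[0.4,0.1,0.1,0.1,0.1], dp=[[0,-0.001,0.004],[0,-0.001,0.004],[0,-0.001,0.004],[0,-0.001,0.004],[0,-0.001,0.004]], delta_rot=[[0,0,0],[0,0,0],[0,0,0],[0,0,0],[0,0,0]], grip_force=50)

```text
time: 2.9
ee_pos: [0.4997, 0.0739, 0.072]
tcp_rot: [[-0.964, 0.265, 0.001], [0.265, 0.964, 0.003], [-0.0, 0.004, -1.0]]
contact_force: [1.5, 6.0, 0.4]
gripper_width: 0.173
grip_force: 48.7
```

```bash
cat > arc.py <<'E'
from h import *
import sys
exec(open('go.py').read()) if 0 else None
s=r.read_state();p=s['ee_pos'];R=s['tcp_rot'];C=np.array([.5826,.0162]);v=p[:2]-C
print("p",p.round(4),"rad",np.hypot(*v).round(4),"ang",np.degrees(np.arctan2(v[1],v[0]))%360,"F",s['contact_force'].round(1),"w",s['gripper_width'],s['grip_force'])
a0=np.arctan2(v[1],v[0])
for d in map(float,sys.argv[1:]):
    q=np.radians(d)+a0; t=C+.1*np.array([np.cos(q),np.sin(q)]); print(d,(R.T@np.r_[t-p[:2],0]).round(4))
E
python3 arc.py 3 6 9 12 16 20 24 28 32 36 40 44 48 52 56 60
```

```text
p [0.4997 0.0739 0.072 ] rad 0.101 ang 145.16183915441397 F [1.5 6.  0.4] w 0.17258894392134633 48.65270376205444
3.0 [ 0.0007 -0.0053 -0.    ]
6.0 [ 0.002  -0.0104 -0.    ]
9.0 [ 0.0031 -0.0155 -0.0001]
12.0 [ 0.0039 -0.0207 -0.0001]
16.0 [ 0.0046 -0.0276 -0.0001]
20.0 [ 0.0048 -0.0346 -0.0001]
24.0 [ 0.0045 -0.0416 -0.0002]
28.0 [ 0.0037 -0.0485 -0.0002]
32.0 [ 0.0024 -0.0554 -0.0002]
36.0 [ 0.0007 -0.0621 -0.0002]
40.0 [-0.0015 -0.0687 -0.0003]
44.0 [-0.0042 -0.0752 -0.0003]
48.0 [-0.0073 -0.0814 -0.0003]
52.0 [-0.0109 -0.0874 -0.0003]
56.0 [-0.0148 -0.0932 -0.0003]
60.0 [-0.0192 -0.0987 -0.0004]
```

>>> step_arm(grip=[0.1,0.1,0.1,0.1,0.1], dp=[[0.001,-0.005,0],[0.002,-0.01,0],[0.003,-0.0155,0],[0.004,-0.0207,0],[0.0046,-0.0276,0]], delta_rot=[[0,0,0],[0,0,0],[0,0,0],[0,0,0],[0,0,0]])

```text
time: 3.52
ee_pos: [0.4857, 0.0493, 0.0719]
tcp_rot: [[-0.965, 0.262, -0.006], [0.262, 0.965, 0.005], [0.007, 0.003, -1.0]]
contact_force: [-6.1, 11.2, 7.8]
gripper_width: 0.167
grip_force: 49.9
```

```bash
python3 arc.py 4 8 12 16 20 24 28 32 36 40 44 48
```

```text
p [0.4857 0.0493 0.0719] rad 0.1024 ang 161.15112845733745 F [-6.1 11.2  7.8] w 0.16719532478470653 49.88045632839203
4.0 [-0.0022 -0.0071 -0.    ]
8.0 [-0.0025 -0.0141 -0.0001]
12.0 [-0.0033 -0.021  -0.0001]
16.0 [-0.0045 -0.0279 -0.0001]
20.0 [-0.0062 -0.0347 -0.0001]
24.0 [-0.0084 -0.0413 -0.0002]
28.0 [-0.0111 -0.0478 -0.0002]
32.0 [-0.0142 -0.054  -0.0003]
36.0 [-0.0177 -0.06   -0.0003]
40.0 [-0.0216 -0.0658 -0.0003]
44.0 [-0.026  -0.0713 -0.0004]
48.0 [-0.0307 -0.0764 -0.0004]
```

>>> step_arm(grip=[0.1,0.1,0.1,0.1,0.1], dp=[[0.001,-0.007,0],[0.001,-0.014,0],[0,-0.021,0],[-0.001,-0.028,0],[-0.003,-0.035,0]], delta_rot=[[0,0,0],[0,0,0],[0,0,0],[0,0,0],[0,0,0]])

```text
time: 4.15
ee_pos: [0.48, 0.0135, 0.0718]
tcp_rot: [[-0.965, 0.262, -0.004], [0.262, 0.965, 0.003], [0.004, 0.001, -1.0]]
contact_force: [-3.0, 7.7, 4.9]
gripper_width: 0.176
grip_force: 49.9
```

```bash
python3 arc.py 4 8 12 16 20 22 24 26 28
```

```text
p [0.48   0.0135 0.0718] rad 0.1026 ang 181.48301834552538 F [-3.   7.7  4.9] w 0.17599153133106618 49.86207067966461
4.0 [-0.0047 -0.0059 -0.    ]
8.0 [-0.0074 -0.0123 -0.    ]
12.0 [-0.0105 -0.0185 -0.0001]
16.0 [-0.0141 -0.0246 -0.0001]
20.0 [-0.0181 -0.0303 -0.0001]
22.0 [-0.0202 -0.0331 -0.0001]
24.0 [-0.0224 -0.0357 -0.0001]
26.0 [-0.0247 -0.0383 -0.0002]
28.0 [-0.0272 -0.0409 -0.0002]
```

>>> step_arm(grip=[0.1,0.1,0.1,0.1,0.1], dp=[[-0.0023,-0.0065,0],[-0.005,-0.013,0],[-0.008,-0.019,0],[-0.012,-0.0255,0],[-0.016,-0.0315,0]], delta_rot=[[0,0,0],[0,0,0],[0,0,0],[0,0,0],[0,0,0]])

```text
time: 4.78
ee_pos: [0.4862, -0.0176, 0.0716]
tcp_rot: [[-0.964, 0.264, -0.007], [0.264, 0.964, 0.011], [0.01, 0.009, -1.0]]
contact_force: [-5.0, 16.5, 7.3]
gripper_width: 0.171
grip_force: 50.8
```

```bash
python3 arc.py 2 4 6 8 
```

```text
p [ 0.4862 -0.0176  0.0716] rad 0.1021 ang 199.34921823878733 F [-5.  16.5  7.3] w 0.1714663960147323 50.83828389644623
2.0 [-0.0038 -0.0016 -0.0001]
4.0 [-0.0059 -0.0044 -0.0001]
6.0 [-0.0081 -0.0071 -0.0001]
8.0 [-0.0105 -0.0097 -0.0002]
```

>>> step_arm(grip=[0.1,0.1,0.1,0.1,0.1], dp=[[-0.002,-0.0025,0],[-0.0035,-0.005,0],[-0.0055,-0.008,0],[-0.007,-0.0105,0],[-0.007,-0.0105,0]], delta_rot=[[0,0,0],[0,0,0],[0,0,0],[0,0,0],[0,0,0]])

```text
time: 5.4
ee_pos: [0.4893, -0.0262, 0.0716]
tcp_rot: [[-0.965, 0.264, -0.01], [0.264, 0.964, 0.017], [0.014, 0.014, -1.0]]
contact_force: [-8.4, 31.7, 14.3]
gripper_width: 0.171
grip_force: 52.6
```

```bash
python3 arc.py 2 4 6 
```

```text
p [ 0.4893 -0.0262  0.0716] rad 0.1025 ang 204.43052150840845 F [-8.4 31.7 14.3] w 0.1713793314818493 52.56165683269501
2.0 [-0.0042 -0.0011 -0.0001]
4.0 [-0.0065 -0.0036 -0.0001]
6.0 [-0.009  -0.0061 -0.0002]
```

The push has risen to about 33 N, well above the plunger's 10 N, so the disc is probably against its stop. I'll ease off, open and check in the cameras.

>>> step_arm(grip=[0.1,0.1,0.4,0.6,0.6], dp=[[0,0.002,0],[0.0005,0.004,0],[0.0005,0.004,0],[0.0005,0.004,0],[0.0005,0.004,0]], delta_rot=[[0,0,0],[0,0,0],[0,0,0],[0,0,0],[0,0,0]])

```text
time: 6.02
ee_pos: [0.4934, -0.0308, 0.0715]
tcp_rot: [[-0.964, 0.264, 0.001], [0.264, 0.964, -0.0], [-0.001, -0.0, -1.0]]
contact_force: [-0.5, -0.8, 0.2]
gripper_width: 0.599
grip_force: 0.0
```

>>> step_arm(grip=[0.6,0.6,0.6,0.6,0.6], dp=[[0,0,-0.03],[0,0,-0.08],[0,0,-0.14],[0,0,-0.16],[0,0,-0.16]], delta_rot=[[0,0,0],[0,0,0],[0,0,0],[0,0,0],[0,0,0]])

```text
time: 6.65
ee_pos: [0.4943, -0.031, 0.2337]
tcp_rot: [[-0.964, 0.264, 0.005], [0.264, 0.964, -0.001], [-0.005, -0.0, -1.0]]
contact_force: [0.1, 0.0, -0.4]
gripper_width: 0.602
grip_force: 0.0
```

```bash
python3 arc.py; python3 - <<'E'
from h import *
for n in("top","side"): cv2.imwrite(f"pics/{n}1.png",vision.camera(n)[:,:,::-1])
a=cv2.imread("pics/top1.png")[130:245,260:385]; b=cv2.imread("pics/side1.png")[155:260,265:380]
f=lambda x:cv2.resize(x,(400,380),interpolation=cv2.INTER_CUBIC)
cv2.imwrite("pics/crop1.png",np.hstack([f(a),f(b)]))
E
```

```text
p [ 0.4943 -0.031   0.2337] rad 0.1002 ang 208.14193993070057 F [ 0.1  0.  -0.4] w 0.601802022779101 0.0
```

View pics/crop1.png

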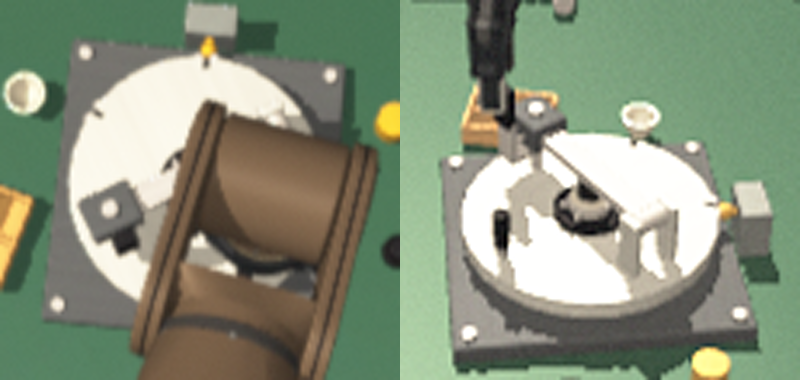

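The notch mark now sits at the plunger, at crop (207,55), the other notch has moved to the left, and the bar points left with the tab at crop (124,241). I'll measure the post and coupler to confirm the angle.

```bash
python3 - <<'E'
from h import *
C=np.array([.5826,.0162])
def dk(n,k,box,th=90):
    im=cv2.imread(f"pics/{n}{k}.png").max(2); x0,y0,x1,y1=box; yy,xx=np.nonzero(im[y0:y1,x0:x1]<th); return xx.mean()+x0,yy.mean()+y0,yy.min()+y0,len(xx)
def rep(l,p): v=p[:2]-C; print(l,p.round(4),np.hypot(*v).round(4),(np.degrees(np.arctan2(v[1],v[0]))%360).round(2))
for k,b in((0,(285,190,300,206)),(1,(288,212,300,226))):
    u,v,t,n=dk("side",k,b); print(u,v,t,n); rep("post",onz("side",u,v,.075))
# coupler: gray dark block around white dot: use dot
for k,b in((0,(290,158,304,170)),(1,(287,187,301,199))):
    im=cv2.imread(f"pics/top{k}.png").min(2); x0,y0,x1,y1=b; s=im[y0:y1,x0:x1]
    m=(s>150).astype(np.uint8); n,l,st,ce=cv2.connectedComponentsWithStats(m); print(st[1:,4],ce[1:]+[x0,y0])
    for c in ce[1:]: rep("dot",onz("top",*(c+[x0,y0]),.11))
E
```

```text
290.72549019607845 198.0 194 51
post [0.499  0.0758 0.075 ] 0.1026 144.52
293.6756756756757 218.16216216216216 213 37
post [ 0.493  -0.0287  0.075 ] 0.1002 206.6
[ 7 20] [[302.         158.57142857]
 [296.75       163.25      ]]
dot [0.6461 0.0717 0.11  ] 0.0844 41.16
dot [0.632  0.0865 0.11  ] 0.0859 54.91
[11 22  1] [[288.72727273 187.63636364]
 [293.81818182 192.5       ]
 [287.         198.        ]]
dot [0.5601 0.1074 0.11  ] 0.094 103.86
dot [0.5463 0.0926 0.11  ] 0.0846 115.45
dot [0.5301 0.1114 0.11  ] 0.1087 118.87
```

The coupler dot has turned 60.5° and the post now stands at about 206°, so the table is in the second notch. Next I'll go above the latch tab with the jaws across it.

>>> step_arm(grip=[0.6,0.6,0.6,0.6,0.6], dp=[[0.002,0.025,0],[0.004,0.05,0],[0.007,0.08,0],[0.01,0.11,0],[0.01,0.11,0]], delta_rot=[[0,0,10],[0,0,20],[0,0,30],[0,0,40],[0,0,49]])

```text
time: 7.38
ee_pos: [0.5113, 0.08, 0.2284]
tcp_rot: [[-0.431, 0.902, -0.005], [0.902, 0.431, 0.001], [0.003, -0.004, -1.0]]
contact_force: [0.2, -0.6, 0.4]
gripper_width: 0.6
grip_force: 0.0
```

```bash
python3 go.py .5135 .0774 .129;  python3 - <<'E'
from h import *
i=vision.camera_info("wrist"); im=vision.camera("wrist"); cv2.imwrite("pics/w2.png",im[:,:,::-1])
print(proj("wrist",np.array([.5135,.0774,.149]),i)); np.savez("w2.npz",**i)
print(onz("top",298.8,202.9,.14))
E
```

```text
t 7.375 p [0.5113 0.08   0.2284] yawy 25.55 z [-4.9e-03  6.0e-04 -1.0e+00] q [ -2.4  -2.7 113.1   0.   69.9 -27.9] F [ 0.2 -0.6  0.4] 0.5999676278740752 0.0
dp [-0.0036  0.0013  0.0994]
[319.79394932 218.62718172]
[0.51166767 0.07603821 0.14      ]
```

View pics/w2.png

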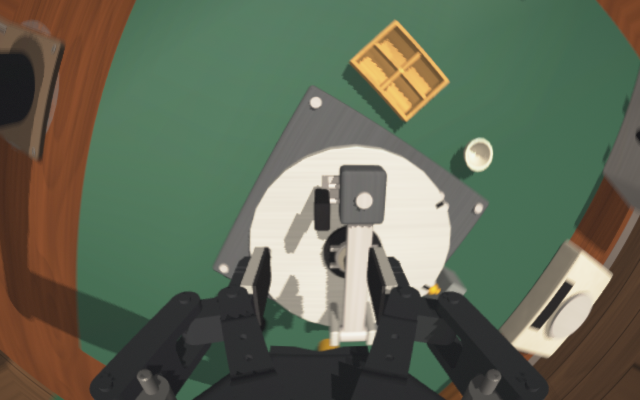

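The wrist view shows the black tab at about (321,209), left of the coupler dot at (364,200), with the bar vertical in the image and so aligned with the tool. I'll compare the tab blob with its predicted outline.

```bash
python3 - <<'E'
from h import *
i=dict(np.load("w2.npz")); im=cv2.imread("pics/w2.png").max(2)
s=(im[180:240,305:338]<75).astype(np.uint8); n,l,st,ce=cv2.connectedComponentsWithStats(s); k=1+np.argmax(st[1:,4]); print(st[k],ce[k]+[305,180])
a=np.radians(115.5); ex=np.array([np.cos(a),np.sin(a),0]); ey=np.array([-ex[1],ex[0],0]); C=np.array([.5826,.0162,0])
P=lambda x,y,z: proj("wrist",C+ex*x+ey*y+[0,0,z],i).round(1)
for z in(.149,.110): print(z,[P(.085+dx,.036+dy,z).tolist() for dx in(-.011,.011) for dy in(-.006,.006)])
print("dot pred",P(.085,0,.11),"seen 364,200")
E
```

```text
[ 10   9  15  41 589] [321.78268251 209.43123939]
0.149 [[327.9, 232.3], [311.7, 232.2], [328.3, 204.4], [311.5, 204.4]]
0.11 [[326.8, 212.8], [312.8, 212.7], [327.1, 188.2], [312.7, 188.2]]
dot pred [362.2 200.7] seen 364,200
```

>>> step_arm(grip=[0.6,0.6,0.6,0.6,0.6], dp=[[-0.003,0.002,0.02],[-0.003,0.002,0.05],[-0.003,0.002,0.075],[-0.003,0.002,0.085],[-0.003,0.002,0.085]], delta_rot=[[0,0,0],[0,0,0],[0,0,0],[0,0,0],[0,0,0]])

```text
time: 8.05
ee_pos: [0.5146, 0.0764, 0.1449]
tcp_rot: [[-0.434, 0.901, -0.003], [0.901, 0.434, 0.0], [0.001, -0.003, -1.0]]
contact_force: [0.1, 0.4, 0.3]
gripper_width: 0.604
grip_force: 0.0
```

```bash
python3 go.py .5149 .078 .129
```

```text
t 8.05 p [0.5146 0.0764 0.1449] yawy 25.75 z [-3.1e-03  1.0e-04 -1.0e+00] q [ -2.7   3.2 116.6  -0.   60.4 -28.5] F [0.1 0.4 0.3] 0.6041070878855865 0.0
dp [0.0013 0.001  0.0159]
```

>>> step_arm(grip=[0.6,0.6,0.35,0.05,0.05], dp=[[0.001,0.001,0.008],[0.001,0.001,0.015],[0.001,0.001,0.015],[0.001,0.001,0.015],[0.001,0.001,0.015]], delta_rot=[[0,0,0],[0,0,0],[0,0,0],[0,0,0],[0,0,0]], grip_force=60)

```text
time: 8.68
ee_pos: [0.5157, 0.078, 0.1317]
tcp_rot: [[-0.434, 0.901, -0.001], [0.901, 0.434, 0.0], [0.001, -0.001, -1.0]]
contact_force: [-3.0, -0.1, 2.0]
gripper_width: 0.128
grip_force: 60.1
```

>>> step_arm(grip=[0.05,0.05], dp=[[0,0,0],[0,0,0]], delta_rot=[[0,0,0],[0,0,0]])

```text
time: 8.93
ee_pos: [0.5157, 0.078, 0.1317]
tcp_rot: [[-0.434, 0.901, -0.001], [0.901, 0.434, 0.0], [0.001, -0.001, -1.0]]
contact_force: [-3.5, 0.4, 3.5]
gripper_width: 0.134
grip_force: 60.4
```

```bash
python3 go.py .5149 .078 .129
```

```text
t 8.925 p [0.5157 0.078  0.1317] yawy 25.71 z [-8.e-04  2.e-04 -1.e+00] q [ -2.6   4.3 117.    0.   58.7 -28.3] F [-3.5  0.4  3.5] 0.13407284128577096 60.38930118083954
dp [ 0.0003 -0.0007  0.0027]
```

The tab is gripped at 11.4 mm. Now I'll pull the latch outward, along tool −y.

>>> step_arm(grip=[0.05,0.05,0.05,0.05,0.05], dp=[[0,-0.003,0],[0,-0.006,0],[0,-0.009,0],[0,-0.012,0],[0,-0.013,0]], delta_rot=[[0,0,0],[0,0,0],[0,0,0],[0,0,0],[0,0,0]])

```text
time: 9.55
ee_pos: [0.5052, 0.0728, 0.1316]
tcp_rot: [[-0.434, 0.901, 0.004], [0.901, 0.434, 0.001], [-0.0, 0.004, -1.0]]
contact_force: [4.1, 4.7, -1.3]
gripper_width: 0.133
grip_force: 59.6
```

```bash
python3 go.py .5157 .078 .1317
```

```text
t 9.55 p [0.5052 0.0728 0.1316] yawy 25.72 z [ 0.0039  0.0014 -1.    ] q [-3.200e+00  2.800e+00  1.186e+02  1.000e-01  5.840e+01 -2.900e+01] F [ 4.1  4.7 -1.3] 0.13307193255377997 59.61355268955231
dp [ 0.0002  0.0117 -0.    ]
```

The latch has moved out 11.7 mm, beyond the 7.5 mm release point, and the force of about 6 N matches the spring. Now I'll lift along the hinge arc.

>>> step_arm(grip=[0.05,0.05,0.05,0.05], dp=[[-0.001,0,-0.0037],[-0.0019,0,-0.0074],[-0.003,0,-0.011],[-0.0041,0,-0.0147]], delta_rot=[[0,1.25,0],[0,2.5,0],[0,3.75,0],[0,5,0]])

```text
time: 10.05
ee_pos: [0.5068, 0.069, 0.1459]
tcp_rot: [[-0.432, 0.901, -0.035], [0.897, 0.434, 0.08], [0.088, 0.003, -0.996]]
contact_force: [3.4, 5.7, -2.1]
gripper_width: 0.132
grip_force: 59.3
```

```bash
cat > lift.py <<'E'
from h import *
import sys
from scipy.spatial.transform import Rotation as Ro
s=r.read_state();p=s['ee_pos'];R=s['tcp_rot'];H=np.array([.6192,-.0605,.092]);v=p-H
a=np.radians(115.6);ex=np.array([np.cos(a),np.sin(a),0]);ey=np.array([-ex[1],ex[0],0])
print("t",s['time'],"p",p.round(4),"tilt",np.degrees(np.arctan2(R[2,0],R[0,0]*ex[0]+R[1,0]*ex[1])).round(2),"bar deg",(np.degrees(np.arctan2(v[2],v@ex))-np.degrees(np.arctan2(.0397,.17))).round(2),"rad",np.hypot(v[2],v@ex).round(4),"lat",(v@ey).round(4),"F",s['contact_force'].round(1),"Fy",(s['contact_force']@ey).round(1),"w",s['gripper_width'].round(3))
for d in map(float,sys.argv[1:]):
    print(d,(R.T@(Ro.from_rotvec(-ey*np.radians(d)).apply(v)-v)).round(4))
E
python3 lift.py 2.5 5 7.5 10 12.5
```

```text
Traceback (most recent call last):
  File "lift.py", line 6, in <module>
    print("t",s['time'],"p",p.round(4),"tilt",np.degrees(np.arctan2(R[2,0],R[0,0]*ex[0]+R[1,0]*ex[1])).round(2),"bar deg",(np.degrees(np.arctan2(v[2],v@ex))-np.degrees(np.arctan2(.0397,.17))).round(2),"rad",np.hypot(v[2],v@ex).round(4),"lat",(v@ey).round(4),"F",s['contact_force'].round(1),"Fy",(s['contact_force']@ey).round(1),"w",s['gripper_width'].round(3))
                                                                                                                                                                                                                                                                                                                                            ^^^^^^^^^^^^^^^^^^^^^^^^
AttributeError: 'float' object has no attribute 'round'
```

```bash
sed -i "s/s\['gripper_width'\].round(3)/s['gripper_width']/" lift.py; python3 lift.py 2.5 5 7.5 10 12.5
```

```text
t 10.05 p [0.5068 0.069  0.1459] tilt 5.02 bar deg 4.91 rad 0.174 lat 0.0454 F [ 3.4  5.7 -2.1] Fy -5.6 w 0.13208535702919874
2.5 [-0.0019  0.     -0.0074]
5.0 [-0.0041  0.     -0.0146]
7.5 [-0.0066  0.0001 -0.0218]
10.0 [-0.0094  0.0001 -0.0288]
12.5 [-0.0125  0.0001 -0.0358]
```

>>> step_arm(grip=[0.05,0.05,0.05,0.05,0.05], dp=[[-0.0019,0,-0.0074],[-0.0041,0,-0.0146],[-0.0066,0,-0.0218],[-0.0094,0,-0.0288],[-0.0109,0,-0.0323]], delta_rot=[[0,2.5,0],[0,5,0],[0,7.5,0],[0,10,0],[0,11.3,0]])

```text
time: 10.68
ee_pos: [0.5128, 0.0566, 0.1773]
tcp_rot: [[-0.416, 0.901, -0.119], [0.864, 0.433, 0.255], [0.282, 0.003, -0.959]]
contact_force: [4.8, 5.4, -2.2]
gripper_width: 0.128
grip_force: 59.3
```

```bash
python3 lift.py 2.5 5 7.5 8.5 10
```

```text
t 10.675 p [0.5128 0.0566 0.1773] tilt 16.37 bar deg 16.23 rad 0.174 lat 0.0453 F [ 4.8  5.4 -2.2] Fy -6.7 w 0.12771845763755646
2.5 [-0.0019  0.     -0.0074]
5.0 [-0.0041  0.     -0.0146]
7.5 [-0.0066  0.     -0.0218]
8.5 [-0.0076  0.0001 -0.0246]
10.0 [-0.0094  0.0001 -0.0288]
```

>>> step_arm(grip=[0.05,0.05,0.05,0.05,0.05], dp=[[-0.0019,0,-0.0074],[-0.0041,0,-0.0146],[-0.0066,0,-0.0218],[-0.0079,0,-0.0252],[-0.0079,0,-0.0252]], delta_rot=[[0,2.5,0],[0,5,0],[0,7.5,0],[0,8.7,0],[0,8.7,0]])

```text
time: 11.3
ee_pos: [0.5192, 0.0435, 0.1993]
tcp_rot: [[-0.393, 0.902, -0.181], [0.816, 0.433, 0.383], [0.423, 0.003, -0.906]]
contact_force: [3.6, 5.4, -1.2]
gripper_width: 0.135
grip_force: 59.4
```

```bash
python3 lift.py; python3 - <<'E'
from h import *
for n in("top","side"): cv2.imwrite(f"pics/{n}2.png",vision.camera(n)[:,:,::-1])
a=cv2.imread("pics/top2.png")[130:245,260:385]; b=cv2.imread("pics/side2.png")[140:260,265:380]
f=lambda x:cv2.resize(x,(400,400),interpolation=cv2.INTER_CUBIC)
cv2.imwrite("pics/crop2.png",np.hstack([f(a),f(b)]))
E
```

```text
t 11.3 p [0.5192 0.0435 0.1993] tilt 25.05 bar deg 24.92 rad 0.174 lat 0.0453 F [ 3.6  5.4 -1.2] Fy -5.6 w 0.13460391085574328
```

View pics/crop2.png

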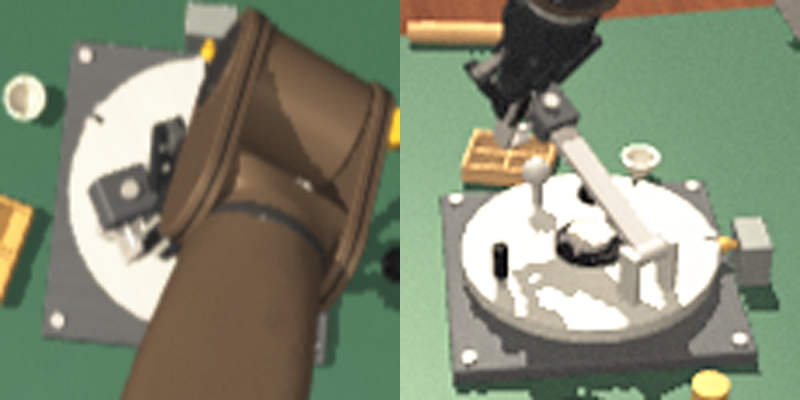

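The side crop shows the bar raised clear of the ball, with the post still in place at about (500,262). I'll check the post against the earlier picture to confirm the notch.

```bash
python3 - <<'E'
import cv2,numpy as np
for k in(1,2):
    im=cv2.imread(f"pics/side{k}.png").max(2)[208:230,286:302]; w=np.clip(130-im.astype(float),0,None); y,x=np.mgrid[208:230,286:302]; print((w*x).sum()/w.sum(),(w*y).sum()/w.sum())
a,b=[cv2.imread(f"pics/top{k}.png").max(2)[155:172,282:298].astype(float) for k in(1,2)]
print(cv2.phaseCorrelate(a,b))
E
```

```text
293.76054493057376 218.3937647367042
293.58009898411046 218.3005991143527
((0.20613763566010856, -0.07080273525714631), 0.9780596481173025)
```

```bash
python3 lift.py; python3 -c "
from station import job_done; print(job_done())"
```

```text
t 11.4 p [0.5191 0.0436 0.1991] tilt 25.01 bar deg 24.85 rad 0.174 lat 0.0453 F [ 4.1  5.1 -0.7] Fy -5.9 w 0.13311396367533465
the job is handed in; nothing more can be done
None
```

I handed the job in at 11.4 s: the turntable measured 60.5° round and sitting in its second notch, the latch was pulled out 11.7 mm, and the arm is holding the bar at about 25°; no verdict came back.

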